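# Book the carton, then hold the spring pusher back for refilling

### The job

The carton of biscuits has arrived and the empty pack tray is to be refilled. First squeeze the trigger of the barcode scanner lying in its bracket all the way in for a moment and let it spring back out; then pull the tray's spring-loaded pusher back by its upright handle until the handle is level with the steel marker clipped on the tray's side wall, and keep it there: finish while the gripper still holds the handle at the marker, because the spring would pull it back. Leave the carton, the loose pack and the jar where they are.

Things in the scene. Friction and masses are not known exactly. Their poses are not given: they have to be found in the camera images.
- tray: Fixed pack tray on the counter, to the robot's left or right: 300 mm long (its x), 110 mm wide (its y), white side walls 45 mm high and 4 mm thick, clear front lip 50 mm high. Origin: centre of its underside. Its +x points to its front, away from the robot (within about 20 degrees); the pusher is pulled along its -x.
- pusher: Black sled in the tray with an upright handle bar, 14 mm thick along tray x, 36 mm wide, top 126 mm above the counter, all else on it below 65 mm (a plate 55 mm ahead of the bar). Origin: on the bar's centre line, 10 mm above the counter; axes as the tray's. Rests at tray x = +75 mm, slides 140 mm towards -x. A spring drives it forward: 5 N at rest, 0.5 N more per 10 mm.
- handle (a point): On the handle bar's centre line, 102 mm above the counter, 24 mm below its top: a good place to pinch it from above, fingers before and behind it along the tray's x.
- marker: Dark steel marker fixed on the rim of the tray's -y wall (53 mm off the middle line), 50 to 110 mm behind the handle's rest place: a 14 mm saddle with a thin upright plate, 6 mm thick along tray x, 24 mm wide, top 90 mm above the counter. Origin: in the plate's middle plane, 45 mm above the counter; axes as the tray's. At the mark, pusher and marker have equal x in the tray frame.
- scanner: Pistol-shaped barcode scanner lying level on its side, fixed in a dark bracket, to the robot's left or right. Origin: on the counter under its head. +x: where the nose points, away from the robot (within about 20 degrees). Head: x -45 to 92, y -23 to 23 mm, top 118 mm above the counter. Pistol grip: along -y to -132 mm, x -40 to -8 mm, 68 to 102 mm above the counter, free below.
- squeeze (a point): Fixed point at scanner x = -18, y = -72 mm, 85 mm above the counter: midway between the grip's back and the trigger's front when the trigger is fully in. Closing on it from above along the scanner's x squeezes trigger against grip: 55 mm across with the trigger out, 44 mm with it fully in.
- trigger (a joint): Trigger angle, rad: 0 = sprung out, 0.28 = fully in at its stop. Grey bar 26 mm high, 58 mm long on the grip's +x (nose) side, its upright hinge beside the head at scanner x = -2, y = -28 mm. It needs about 2 to 6 N at the squeeze point and springs back when released.
- carton: Loose cardboard carton 120 x 160 x 120 mm with a bar-coded label, standing in front of the scanner's nose. Origin: centre of its underside. To be left alone.
- pack: Loose yellow biscuit pack 120 x 45 x 30 mm lying between tray and scanner. Origin: centre of its underside. To be left alone.
- jar: Loose whitish jar with an orange cap, 100 mm across, 150 mm tall, at the far left. Origin: centre of its underside. To be left alone.

How it is judged (in metres and radians):
On the way, in this order (a step that is already met when the one before it is completed fails the run):
1. the trigger is squeezed in (0.22 rad or more) (value of joint trigger above 0.22 rad), for 0.1 s.
2. the trigger has sprung back out (value of joint trigger below 0.05 rad), for 0.1 s.
At the end, for the whole second after the job is handed in: The pusher stands still with its handle within 7 mm of the marker along the tray (the marker falls within the handle's thickness), held there by the gripper's fingers (at least 2 N on it) and by no other thing; the trigger is out; carton, pack and jar are within 20 mm of where they began (x of pusher in the frame of marker between -0.007 and 0.007 m and linear speed of pusher below 0.01 m/s and contact force between the fingers and pusher above 2 N and value of joint trigger below 0.05 rad and contact force between pusher and carton below 0.3 N and contact force between pusher and pack below 0.3 N and contact force between pusher and jar below 0.3 N and distance of each of carton, pack, jar from where it was at the start of the episode below 0.02 m); the arm keeps its last pose, push and grip.
It fails at once if the carton is shoved or knocked over (distance of carton from where it was at the start of the episode above 0.02 m or angle between carton's own z axis and vertical above 0.3 rad).
It fails at once if the pack is shoved or knocked over (distance of pack from where it was at the start of the episode above 0.02 m or angle between pack's own z axis and vertical above 0.3 rad).
It fails at once if the jar is shoved or knocked over (distance of jar from where it was at the start of the episode above 0.02 m or angle between jar's own z axis and vertical above 0.3 rad).
It also fails if it takes over 45 s, if anything falls off the work surface, if the arm or the gripper's body presses on something with over 40 N, if the wrist force passes 120 N, or if a joint passes its speed limit or range.

### The arm

A 6-joint arm with a two-finger parallel gripper is mounted at the origin on the work surface. World frame = base frame: x ahead of the robot, y to its left, z up, the work surface at z = 0. Lengths are in m, angles in degrees, forces in N, time in s.
With the tool pointing down it reaches from about 0.25 to 0.725 m from the base axis. Payload 9.7 kg.
Tool frame: the origin (TCP) lies on the centre line of the jaws, within the pads' length; the fingertips stand 19 mm ahead of it and the grasp point (between the pads) is the TCP (bot.tcp_to_tips is the z of the fingertips in the tool frame, in m); z points along the fingers, y is the line along which they close (so a half turn about z gives the same grasp; the last joint's range is limited). The gripper opens to 85 mm and grips with 20 to 120 N. Pads are 22 mm wide; open, the fingers measure 114 mm over their backs; the gripper's body (76 mm by 85 mm) begins 54 mm behind the grasp point. The pads swing forward as they close: fully open they stand 13 mm farther back than shut.
Start: joints at [69.271, 4.979, 10.078, 95.1, 0, 90], TCP at [0.195, 0.514, 0.226] pointing down, gripper open.
Joint ranges: [-179.16, 179.16], [-48.56, 103.87], [-65.8, 70.77], [-126.05, 130.52], [-82.76, 87.17], [-180, 180]. Speed limits (degrees/s): [127.2, 127.2, 147.25, 180, 180, 180].

### API

Orientations are given as [roll, pitch, yaw] about the fixed x, y, z axes, in that order (R = Rz(yaw) Ry(pitch) Rx(roll)).
In Python, from workcell import bot gives the robot as it stands. The module is installed in compiled form; this text tells all that it offers.
- The arm moves only by the tool play_rows, never from a script. Its argument "increments" is a list of rows, each an object with "slide": the shift along the tool's x, y, z in mm, a list of three; "angular": the turn, a rotation vector about the tool's x, y, z in degrees, a list of three; "claw": the opening, from -1 (shut) to 1 (fully open). In form: [{"slide": [x, y, z], "angular": [rx, ry, rz], "claw": claw}, ...]. A call has 1 to 8 rows; each row shifts and turns the commanded pose from where the row before left it, along the tool's axes as they then stand; what a row does not reach is not made up. A row lasts 1/10 s, in which the tool goes at most 50 mm and 8.59 degrees, less where a joint would pass 70% of its speed; a pose out of reach is approached as far as the arm can. A call is refused whole if a number of a shift passes 50 or a number of a turn 8.59, either way. A call with a gripper value outside its range is refused whole. The fingers move at their own pace and stop on an object; "squeeze" is the grip in N (left out, the last holds). Time passes only in rows, so rows that do not move let the fingers close. It gives the time, the measured TCP pose, the force, the opening and the grip force at its end, in the units of the state.
- bot.get_obs(): the state, without advancing time (a new reading comes with each control period).
- bot.camera(name): name is "side" or "top" or "wrist"; returns the picture (480x640x3 uint8, red, green, blue); there is no depth.
- bot.camera_info(name): a dict with "fovy" (degrees; the focal length in pixels is half the picture's height over the tangent of half this angle, whatever the lens; pixels are square), "cx", "cy" (the principal point, pixels), "R" (3x3) and "t" (3): a world point X has camera coordinates R X + t. Camera axes: x right, y down, z forward; pixel columns grow to the right and rows downward; lengths in m; the calibration is good to about 2 mm. The wrist camera is an equidistant fisheye: a pixel r from the principal point sees the ray r / f radians off the axis. A picture is of the moment at which its call begins: read the wrist's pose just before it. camera_info takes no time and is no camera call; for the wrist camera it gives the pose at the moment of the call.
- bot.job_done(): hands the job in; it is judged then, once.
The state is a dict: "time": time; "q": joint angles; "qd": joint speeds; "joint_efforts": joint torques, N m; "ee_pos": TCP position; "tcp_rot": TCP orientation; "wrist_force": force on the tool from outside, world axes, zero at the start; "torque": the same for the moment, N m; "opening": finger opening in m; "grasp_force": force on a finger pad.
Only numpy, scipy, OpenCV 4.12 (cv2) and the standard library are available. Lean on these libraries where they do the work, as an engineer would, in place of code of your own. Each camera call takes 0.05 s, during which the arm holds its last target. There are 200 camera calls.

## Working session

There is one attempt and no reset: what is moved stays moved. The work goes in short steps, Python scripts to look and compute and a tool call to move; the robot and the scene stay as the last step left them, time stands still between calls to the robot, and variables do not carry over. Pictures are saved under pics/ and viewed, at most 10 in all, crops included, and the job is handed in when it is done.

Besides the shell and the picture viewer there is one more tool, called as a command line: name --argument value ..., lists and objects as JSON in quotes. play_rows: Moves the arm, as the interface text tells. Its arguments: {"type":"object","properties":{"increments":{"type":"array"},"squeeze":{"type":"number"}},"required":["increments"]}

```bash
mkdir -p pics
python3 - <<'E'
from workcell import bot
import cv2,numpy as np
o=bot.get_obs();print(o)
for n in("side","top"):
    im=bot.camera(n);cv2.imwrite(f"pics/{n}0.png",im[:,:,::-1])
    i=bot.camera_info(n);print(n,i)
E
```

```text
{'time': 0.0, 'q': array([ 6.92715740e+01,  5.01172204e+00,  1.00338144e+01,  9.50985796e+01,
       -1.20989659e-03,  8.99993827e+01]), 'qd': array([-0.00657123,  0.00920185,  0.00791356, -0.00915286, -0.00261819,
       -0.01749988]), 'joint_efforts': array([ 1.21305773e-03, -5.20379233e+01,  4.64815557e+01,  1.58533570e-02,
       -2.55111644e-05, -1.43759547e-05]), 'ee_pos': array([0.19458978, 0.51417791, 0.22497137]), 'tcp_rot': array([-1.79923513e+02,  1.20907139e-03,  1.59272193e+02]), 'wrist_force': array([-0.425307  ,  0.6845085 , -0.32766671]), 'torque': array([0.03535351, 0.01798799, 0.01440359]), 'grasp_force': 0.0, 'opening': 0.08532215154542874}
side {'fovy': 55.01212012874731, 'cx': 315.53039162251696, 'cy': 241.90816820871984, 'R': array([[-0.90703886, -0.42104009,  0.00239778],
       [-0.24903507,  0.53188234, -0.8093718 ],
       [ 0.33950264, -0.73472881, -0.5872917 ]]), 't': array([0.61565878, 0.15013999, 0.92133493])}
top {'fovy': 45.896813248323255, 'cx': 328.7643513108475, 'cy': 237.12747103568557, 'R': array([[ 0.02243277, -0.99962145,  0.01592891],
       [-0.99653466, -0.02363431, -0.07975021],
       [ 0.08009649, -0.01408469, -0.9966876 ]]), 't': array([0.10514021, 0.62909882, 1.23709295])}
```

View pics/top0.png

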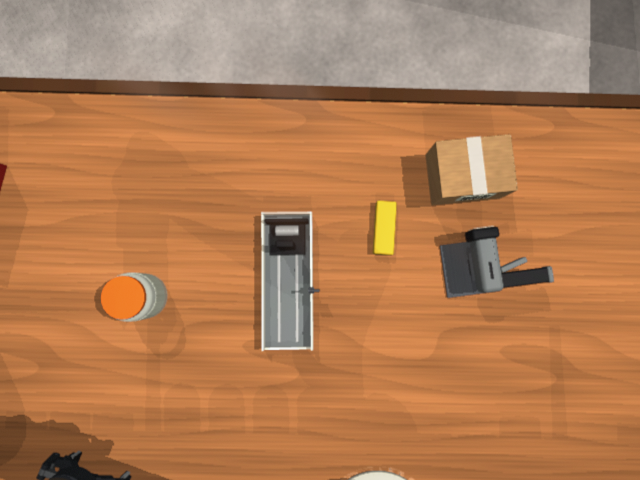

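View pics/side0.png

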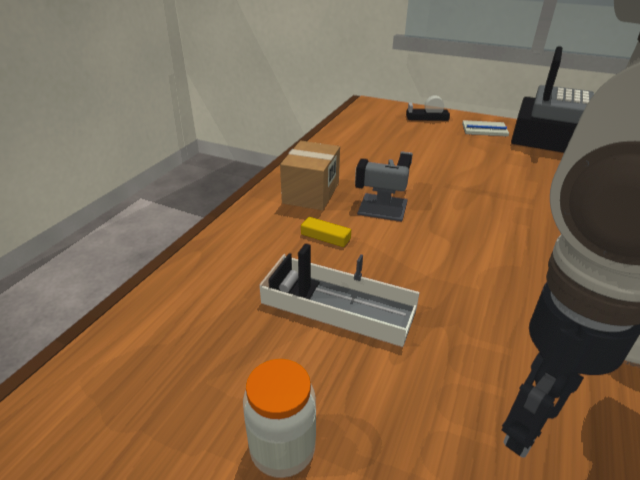

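The top view shows the tray at columns 262–312, rows 212–350, with the marker near (313,291). The scanner head runs from (482,232) to (490,292) with the grip ending at (552,274), and the carton is at (475,168). The side view shows the handle's top at (305,247) and the marker's top at (360,257).

```bash
cat > h.py <<'E'
import numpy as np,cv2
from workcell import bot
def ray(n,u,v,i=None):
    i=i or bot.camera_info(n);f=240/np.tan(np.radians(i["fovy"]/2))
    x,y=u-i["cx"],v-i["cy"]
    if n=="wrist":
        r=np.hypot(x,y);th=r/f;s=np.sin(th)/max(r,1e-9);d=np.array([x*s,y*s,np.cos(th)])
    else: d=np.array([x/f,y/f,1])
    R=np.array(i["R"]);return -R.T@i["t"],R.T@d
def onz(n,u,v,z,i=None):
    c,d=ray(n,u,v,i);return (c+d*(z-c[2])/d[2])
E
python3 - <<'E'
from h import *
np.set_printoptions(precision=4,suppress=True)
for nm,u,v,z in [("trayFL",262,213,.045),("trayFR",312,212,.05),("trayBR",312,350,.045),("trayBL",262,350,.045),("marker",316,291,.09),("gripend",552,274,.102),("griptopcorner",551,267,.102),("gripbot",552,281,.102),("gripbackroot",503,287,.102),("nosemid",482,232,.118),("backmid",491,291,.118),("carton",475,168,.12),("trig",526,261,.098),("jar",123,297,.15)]:
    print(nm,onz("top",u,v,z))
im=cv2.imread("pics/top0.png")
a=cv2.resize(im[200:360,240:400],None,fx=2.5,fy=2.5,interpolation=2)
b=cv2.resize(im[215:315,430:570],None,fx=2.857,fy=4,interpolation=2)
b=cv2.resize(im[195:325,430:560],(400,400),interpolation=2)
cv2.imwrite("pics/crop.png",np.hstack([a,b]))
E
```

```text
trayFL [0.6744 0.2674 0.045 ]
trayFR [0.6787 0.1579 0.05  ]
trayBR [0.3802 0.1505 0.045 ]
trayBL [0.378 0.258 0.045]
marker [0.5075 0.1447 0.09  ]
gripend [ 0.554  -0.3475  0.102 ]
griptopcorner [ 0.5686 -0.3455  0.102 ]
gripbot [ 0.5394 -0.3474  0.102 ]
gripbackroot [ 0.5247 -0.2446  0.102 ]
nosemid [ 0.6371 -0.1959  0.118 ]
backmid [ 0.5159 -0.2146  0.118 ]
carton [ 0.7706 -0.1806  0.12  ]
trig [ 0.5801 -0.2945  0.098 ]
jar [0.4882 0.525  0.15  ]
```

View pics/crop.png

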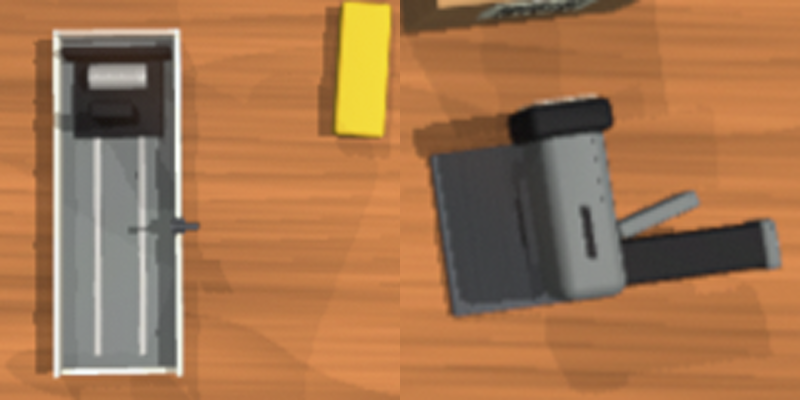

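The crop shows the tray rim and the marker plate near crop pixel (188,226). The scanner grip's back edge runs from (626,285) to (780,266), giving a scanner yaw of about 7.8° and a squeeze point near (0.551, -0.287). I'll turn first, then travel at height.

play_rows --increments '[{"slide": [0, 0, 0], "angular": [0, 0, 7.7], "claw": 1}, {"slide": [0, 0, 0], "angular": [0, 0, 7.7], "claw": 1}, {"slide": [0, 0, 0], "angular": [0, 0, 7.7], "claw": 1}, {"slide": [0, 0, 0], "angular": [0, 0, 7.7], "claw": 1}, {"slide": [0, 0, 0], "angular": [0, 0, 7.7], "claw": 1}, {"slide": [0, 0, 0], "angular": [0, 0, 7.7], "claw": 1}, {"slide": [0, 0, 0], "angular": [0, 0, 7.7], "claw": 1}, {"slide": [0, 0, 0], "angular": [0, 0, 7.6], "claw": 1}]' --squeeze 20

```text
time: 0.9
ee_pos: [0.1946, 0.5143, 0.2252]
tcp_rot: [-180.0, 0.0, 97.5]
wrist_force: [1.0, 0.4, -0.4]
opening: 0.0857
grasp_force: 0.0
```

play_rows --increments '[{"slide": [-20, 6, 0], "angular": [0, 0, 0], "claw": 1}, {"slide": [-40, 12, 0], "angular": [0, 0, 0], "claw": 1}, {"slide": [-40, 12, 0], "angular": [0, 0, 0], "claw": 1}, {"slide": [-40, 12, 0], "angular": [0, 0, 0], "claw": 1}, {"slide": [-40, 12, 0], "angular": [0, 0, 0], "claw": 1}, {"slide": [-40, 12, 0], "angular": [0, 0, 0], "claw": 1}, {"slide": [-40, 12, 0], "angular": [0, 0, 0], "claw": 1}, {"slide": [-40, 12, 0], "angular": [0, 0, 0], "claw": 1}]'

```text
time: 1.7
ee_pos: [0.3246, 0.2277, 0.2255]
tcp_rot: [180.0, -0.0, 97.8]
wrist_force: [0.9, 0.6, -0.9]
opening: 0.0853
grasp_force: 0.0
```

play_rows --increments '[{"slide": [-40, 12, 0], "angular": [0, 0, 0], "claw": 1}, {"slide": [-40, 12, 0], "angular": [0, 0, 0], "claw": 1}, {"slide": [-40, 12, 0], "angular": [0, 0, 0], "claw": 1}, {"slide": [-40, 12, 0], "angular": [0, 0, 0], "claw": 1}, {"slide": [-40, 12, 0], "angular": [0, 0, 0], "claw": 1}, {"slide": [-40, 12, 0], "angular": [0, 0, 0], "claw": 1}, {"slide": [-40, 12, 0], "angular": [0, 0, 0], "claw": 1}, {"slide": [-40, 12, 0], "angular": [0, 0, 0], "claw": 1}]'

```text
time: 2.5
ee_pos: [0.4631, -0.0766, 0.2255]
tcp_rot: [-180.0, -0.0, 97.8]
wrist_force: [1.0, 1.0, 1.3]
opening: 0.0855
grasp_force: 0.0
```

play_rows --increments '[{"slide": [-40, 11, 0], "angular": [0, 0, 0], "claw": 1}, {"slide": [-40, 11, 0], "angular": [0, 0, 0], "claw": 1}, {"slide": [-40, 11, 0], "angular": [0, 0, 0], "claw": 1}, {"slide": [-40, 11, 0], "angular": [0, 0, 0], "claw": 1}, {"slide": [-40, 11, 0], "angular": [0, 0, 0], "claw": 1}, {"slide": [-22, 6, 0], "angular": [0, 0, 0], "claw": 1}, {"slide": [0, 0, 0], "angular": [0, 0, 0], "claw": 1}, {"slide": [0, 0, 0], "angular": [0, 0, 0], "claw": 1}]'

```text
time: 3.3
ee_pos: [0.553, -0.2866, 0.2248]
tcp_rot: [-179.9, -0.1, 97.7]
wrist_force: [-0.4, 0.1, 0.8]
opening: 0.0853
grasp_force: 0.0
```

Run:
```python
from h import *
o=bot.get_obs();print(o["time"],o["ee_pos"],o["tcp_rot"],o["q"],bot.tcp_to_tips)
i=bot.camera_info("wrist");print(i)
im=bot.camera("wrist");cv2.imwrite("pics/w1.png",im[:,:,::-1])
t=bot.camera("top");cv2.imwrite("pics/top1.png",t[:,:,::-1])
# project squeeze pt
f=240/np.tan(np.radians(i["fovy"]/2))
c=i["R"]@np.array([.5513,-.2867,.085])+i["t"];th=np.arctan2(np.hypot(c[0],c[1]),c[2]);r=f*th/np.hypot(c[0],c[1]);print(i["cx"]+c[0]*r,i["cy"]+c[1]*r)
```

```text
3.3 [ 0.5529992  -0.28656882  0.22484341] [-1.79927291e+02 -6.40583481e-02  9.77284542e+01] [-2.73984946e+01  1.54979107e+01  2.20337403e+01  9.66321555e+01
  1.05557881e-02  5.48730017e+01] 0.019
{'fovy': 65.70646984690485, 'cx': 319.42626419394026, 'cy': 239.9702655049612, 'R': array([[ 0.99084147,  0.13502177, -0.00151633],
       [ 0.12860127, -0.94018261,  0.31546534],
       [ 0.04116906, -0.31277115, -0.94893589]]), 't': array([-0.51042968, -0.38166252,  0.26834884])}
315.6906829084604 222.14914798046135
```

View pics/w1.png

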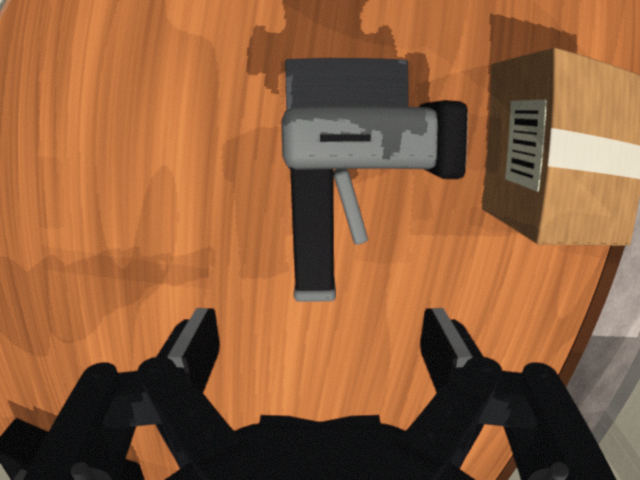

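The wrist view shows the grip from (293,170) to (334,300), the trigger from (341,172) to (360,242), and the fingers straddling it. The carton is clear on the right. Next I'll measure the grip's pose from this view.

Run:
```python
from h import *
np.set_printoptions(precision=4,suppress=True)
P=lambda u,v,z=.102:onz("wrist",u,v,z)
for p in [(293,180),(297,288),(331,175),(333,288),(296,296),(334,296),(359,241)]: print(p,P(*p))
d=P(297,288)-P(293,180); d2=P(333,288)-P(331,175)
print([np.degrees(np.arctan2(a[0],-a[1])) for a in(d,d2)])
y=np.radians(7.7);ex=np.array([np.cos(y),np.sin(y),0]);ey=np.array([-np.sin(y),np.cos(y),0])
e=(P(296,297)+P(334,297))/2; s=e+.006*ex+.060*ey;print("squeeze",s,"trig end in scanner:",[(P(359,241,.098)-s)@ex-.018,(P(359,241,.098)-s)@ey-.072])
```

```text
(293, 180) [ 0.53   -0.2514  0.102 ]
(297, 288) [ 0.5433 -0.3386  0.102 ]
(331, 175) [ 0.5574 -0.2439  0.102 ]
(333, 288) [ 0.5724 -0.3346  0.102 ]
(296, 296) [ 0.5433 -0.346   0.102 ]
(334, 296) [ 0.5743 -0.3417  0.102 ]
(359, 241) [ 0.5864 -0.2919  0.102 ]
[np.float64(8.702741974190593), np.float64(9.394413283928069)]
squeeze [ 0.5568 -0.2845  0.102 ] trig end in scanner: [np.float64(0.010791326871034422), np.float64(-0.08456627929594077)]
```

play_rows --increments '[{"slide": [0, 3, 20], "angular": [0, 0, -0.5], "claw": 1}, {"slide": [0, 0, 30], "angular": [0, 0, 0], "claw": 1}, {"slide": [0, 0, 30], "angular": [0, 0, 0], "claw": 1}, {"slide": [0, 0, 25], "angular": [0, 0, 0], "claw": 1}, {"slide": [0, 0, 20], "angular": [0, 0, 0], "claw": 1}, {"slide": [0, 0, 15], "angular": [0, 0, 0], "claw": 1}, {"slide": [0, 0, 0], "angular": [0, 0, 0], "claw": 1}]'

```text
time: 4.1
ee_pos: [0.5553, -0.2849, 0.084]
tcp_rot: [-179.9, -0.1, 98.3]
wrist_force: [0.8, -0.8, 0.2]
opening: 0.0856
grasp_force: 0.0
```

play_rows --increments '[{"slide": [0, 0, 0], "angular": [0, 0, 0], "claw": -1}, {"slide": [0, 0, 0], "angular": [0, 0, 0], "claw": -1}, {"slide": [0, 0, 0], "angular": [0, 0, 0], "claw": -1}, {"slide": [0, 0, 0], "angular": [0, 0, 0], "claw": -1}, {"slide": [0, 0, 0], "angular": [0, 0, 0], "claw": -1}, {"slide": [0, 0, 0], "angular": [0, 0, 0], "claw": -1}, {"slide": [0, 0, 0], "angular": [0, 0, 0], "claw": -1}]' --squeeze 20

```text
time: 4.8
ee_pos: [0.5541, -0.2875, 0.0894]
tcp_rot: [-179.9, 0.2, 98.2]
wrist_force: [-21.0, -1.4, 19.5]
opening: 0.0436
grasp_force: 25.0
```

play_rows --increments '[{"slide": [0, -3, 0], "angular": [0, 0, 0], "claw": -1}, {"slide": [0, 0, 0], "angular": [0, 0, 0], "claw": -1}, {"slide": [0, 0, 0], "angular": [0, 0, 0], "claw": -1}]'

```text
time: 5.1
ee_pos: [0.5515, -0.2879, 0.0901]
tcp_rot: [-179.9, 0.2, 98.2]
wrist_force: [-20.6, -1.1, 24.1]
opening: 0.0378
grasp_force: 26.1
```

Run:
```python
from h import *
o=bot.get_obs();print(o["time"],o["ee_pos"],o["opening"],o["grasp_force"],o["wrist_force"])
im=bot.camera("wrist");cv2.imwrite("pics/w2.png",im[:,:,::-1])
```

```text
5.1 [ 0.55145124 -0.28786503  0.09013328] 0.03775972564541019 26.086791940033436 [-20.59269873  -1.09669531  24.13221836]
```

View pics/w2.png

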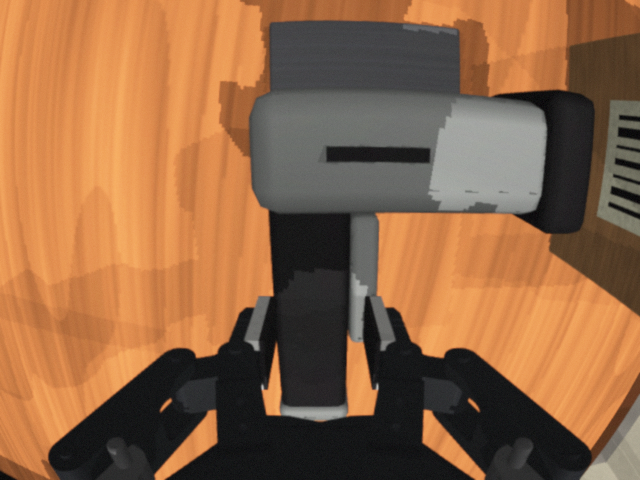

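The trigger, at columns 350–378, now lies parallel to the grip, so it is fully in. I'll release it.

play_rows --increments '[{"slide": [0, 0, 0], "angular": [0, 0, 0], "claw": 1}, {"slide": [0, 0, 0], "angular": [0, 0, 0], "claw": 1}, {"slide": [0, 0, 0], "angular": [0, 0, 0], "claw": 1}, {"slide": [0, 0, 0], "angular": [0, 0, 0], "claw": 1}, {"slide": [0, 0, 0], "angular": [0, 0, 0], "claw": 1}, {"slide": [0, 0, 0], "angular": [0, 0, 0], "claw": 1}, {"slide": [0, 0, 0], "angular": [0, 0, 0], "claw": 1}, {"slide": [0, 0, 0], "angular": [0, 0, 0], "claw": 1}]'

```text
time: 5.95
ee_pos: [0.5532, -0.2865, 0.0856]
tcp_rot: [-180.0, -0.0, 98.3]
wrist_force: [0.5, 0.5, 0.8]
opening: 0.0853
grasp_force: 0.0
```

Run:
```python
from h import *
o=bot.get_obs();print(o["time"],o["ee_pos"],o["opening"],o["grasp_force"],o["wrist_force"])
im=bot.camera("wrist");cv2.imwrite("pics/w3.png",im[:,:,::-1])
```

```text
5.95 [ 0.55323821 -0.28649048  0.08561082] 0.0852654053068302 0.0 [0.47202051 0.4838302  0.8347435 ]
```

View pics/w3.png

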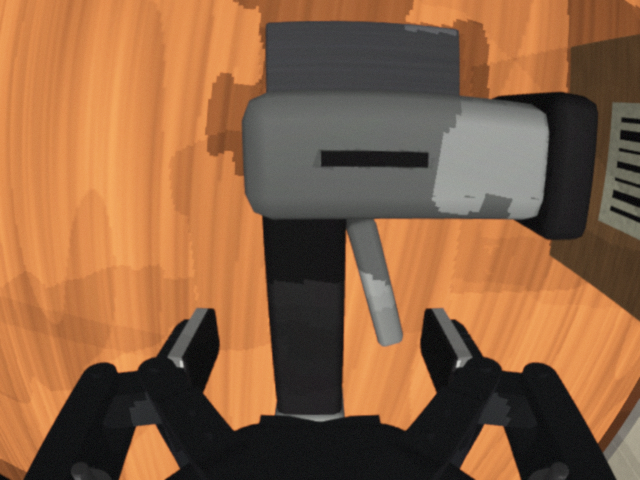

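The trigger has sprung back out. Next I'll rise and move over the handle.

play_rows --increments '[{"slide": [0, 0, -20], "angular": [0, 0, 0], "claw": 1}, {"slide": [0, 0, -30], "angular": [0, 0, 0], "claw": 1}, {"slide": [0, 0, -40], "angular": [0, 0, 0], "claw": 1}, {"slide": [0, 0, -35], "angular": [0, 0, 0], "claw": 1}, {"slide": [0, 0, -15], "angular": [0, 0, 6.7], "claw": 1}, {"slide": [20, 2, 0], "angular": [0, 0, 0], "claw": 1}, {"slide": [40, 5, 0], "angular": [0, 0, 0], "claw": 1}, {"slide": [40, 5, 0], "angular": [0, 0, 0], "claw": 1}]'

```text
time: 6.8
ee_pos: [0.5624, -0.1856, 0.2256]
tcp_rot: [180.0, 0.0, 91.5]
wrist_force: [0.0, 0.4, 0.2]
opening: 0.0855
grasp_force: 0.0
```

play_rows --increments '[{"slide": [40, 5, 0], "angular": [0, 0, 0], "claw": 1}, {"slide": [40, 5, 0], "angular": [0, 0, 0], "claw": 1}, {"slide": [40, 5, 0], "angular": [0, 0, 0], "claw": 1}, {"slide": [40, 5, 0], "angular": [0, 0, 0], "claw": 1}, {"slide": [40, 5, 0], "angular": [0, 0, 0], "claw": 1}, {"slide": [40, 5, 0], "angular": [0, 0, 0], "claw": 1}, {"slide": [40, 5, 0], "angular": [0, 0, 0], "claw": 1}, {"slide": [40, 5, 0], "angular": [0, 0, 0], "claw": 1}]'

```text
time: 7.6
ee_pos: [0.5936, 0.1364, 0.2258]
tcp_rot: [180.0, 0.0, 91.6]
wrist_force: [0.2, -0.5, -0.4]
opening: 0.0856
grasp_force: 0.0
```

play_rows --increments '[{"slide": [40, 5, 0], "angular": [0, 0, 0], "claw": 1}, {"slide": [35, 7, 0], "angular": [0, 0, 0], "claw": 1}, {"slide": [0, 0, 0], "angular": [0, 0, 0], "claw": 1}, {"slide": [0, 0, 0], "angular": [0, 0, 0], "claw": 1}]'

```text
time: 8.0
ee_pos: [0.6035, 0.2107, 0.2252]
tcp_rot: [-180.0, 0.0, 91.7]
wrist_force: [-0.9, -0.8, -0.5]
opening: 0.0854
grasp_force: 0.0
```

Run:
```python
from h import *
o=bot.get_obs();print(o["time"],o["ee_pos"],o["tcp_rot"])
i=bot.camera_info("wrist");print(i["R"],i["t"])
im=bot.camera("wrist");cv2.imwrite("pics/w4.png",im[:,:,::-1])
```

```text
8.0 [0.60352438 0.21068579 0.22524768] [-1.79963838e+02  2.51758816e-02  9.16598070e+01]
[[ 9.99562464e-01  2.95669073e-02 -8.23672916e-04]
 [ 2.83035226e-02 -9.48022088e-01  3.16943261e-01]
 [ 8.59017189e-03 -3.16827900e-01 -9.48444142e-01]] [-0.6108084   0.14123369  0.44265679]
```

View pics/w4.png

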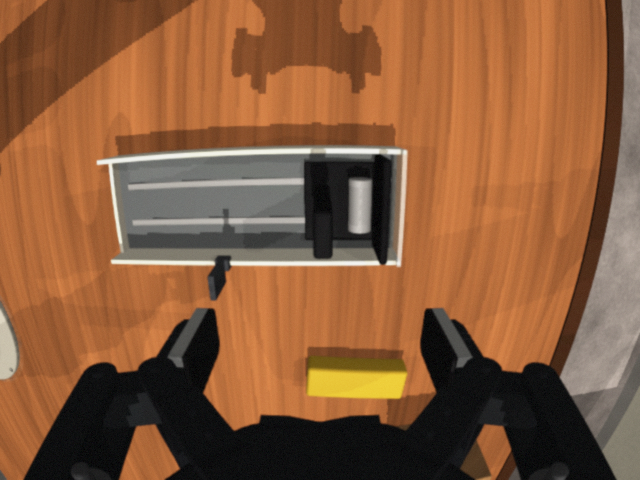

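The handle's top face is around columns 314–332, rows 208–257. The marker plate is at columns 209–226, rows 260–299. The jaws straddle the handle line but sit too far toward the pack (low in the picture) because of the viewing slant, so I'll compute the offset.

Run:
```python
from h import *
np.set_printoptions(precision=4,suppress=True)
P=lambda u,v,z:onz("wrist",u,v,z)
im=cv2.imread("pics/w4.png")
print(P(314,208,.126),P(332,208,.126),P(315,257,.126),P(332,257,.126),"handle",P(323,233,.126))
# marker top face px + base
for p in [(209,299),(217,299),(225,262)]: print(p,P(*p,.09),P(*p,.045))
# walls, z .045
a,b=P(113,262,.045),P(400,264,.05);c,d=P(100,161,.045),P(405,152,.045)
print(a,b,c,d,[np.degrees(np.arctan2(v[1],v[0])) for v in (b-a,d-c)])
m=cv2.cvtColor(im,cv2.COLOR_BGR2GRAY)
cv2.imwrite("pics/c4.png",cv2.resize(np.hstack([im[195:310,190:350]]),None,fx=5,fy=5,interpolation=2)[:600])
```

```text
[0.6007 0.2313 0.126 ] [0.6131 0.2316 0.126 ] [0.6023 0.1952 0.126 ] [0.6145 0.1956 0.126 ] handle [0.6074 0.2134 0.126 ]
(209, 299) [0.5088 0.138  0.09  ] [0.4939 0.1138 0.045 ]
(217, 299) [0.5163 0.1385 0.09  ] [0.5027 0.1144 0.045 ]
(225, 262) [0.5263 0.1743 0.09  ] [0.5142 0.1558 0.045 ]
[0.3855 0.15   0.045 ] [0.6837 0.1607 0.05  ] [0.3841 0.2581 0.045 ] [0.6802 0.2665 0.045 ] [np.float64(2.067542513738253), np.float64(1.6320250885206735)]
```

View pics/c4.png

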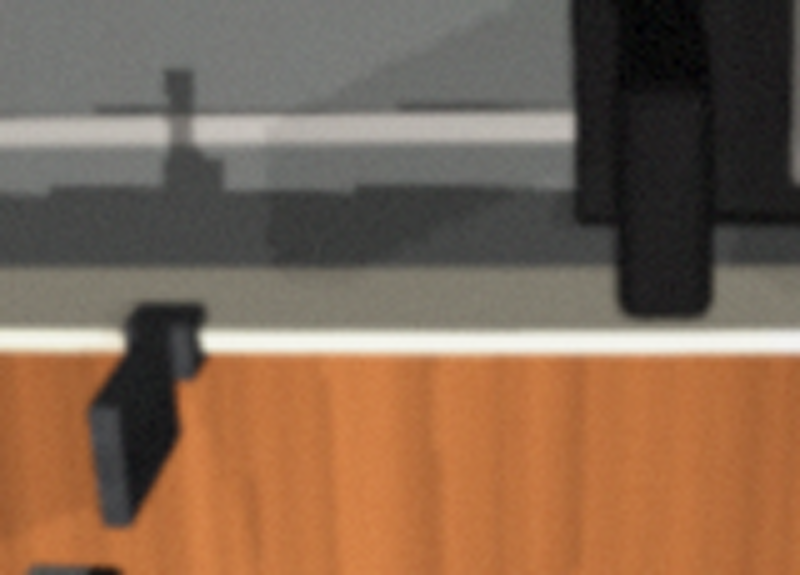

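play_rows --increments '[{"slide": [0, 2, 20], "angular": [0, 0, 0], "claw": 1}, {"slide": [0, 0, 30], "angular": [0, 0, 0], "claw": 1}, {"slide": [0, 0, 30], "angular": [0, 0, 0], "claw": 1}, {"slide": [0, 0, 25], "angular": [0, 0, 0], "claw": 1}, {"slide": [0, 0, 18], "angular": [0, 0, 0], "claw": 1}, {"slide": [0, 0, 0], "angular": [0, 0, 0], "claw": 1}]'

```text
time: 8.65
ee_pos: [0.6044, 0.2082, 0.1002]
tcp_rot: [-179.8, 0.1, 91.5]
wrist_force: [0.7, 0.3, -0.1]
opening: 0.0853
grasp_force: 0.0
```

play_rows --increments '[{"slide": [0, 0, 0], "angular": [0, 0, 0], "claw": -1}, {"slide": [0, 0, 0], "angular": [0, 0, 0], "claw": -1}, {"slide": [0, 0, 0], "angular": [0, 0, 0], "claw": -1}, {"slide": [0, 0, 0], "angular": [0, 0, 0], "claw": -1}, {"slide": [0, 0, 0], "angular": [0, 0, 0], "claw": -1}, {"slide": [0, 0, 0], "angular": [0, 0, 0], "claw": -1}, {"slide": [0, 0, 0], "angular": [0, 0, 0], "claw": -1}, {"slide": [0, 0, 0], "angular": [0, 0, 0], "claw": -1}]' --squeeze 40

```text
time: 9.45
ee_pos: [0.6057, 0.2102, 0.1034]
tcp_rot: [180.0, -0.0, 91.6]
wrist_force: [-1.8, -0.6, 6.2]
opening: 0.0126
grasp_force: 41.7
```

play_rows --increments '[{"slide": [0, 0, 0], "angular": [0, 0, 0], "claw": -1}, {"slide": [0, 0, 0], "angular": [0, 0, 0], "claw": -1}, {"slide": [0, 0, 0], "angular": [0, 0, 0], "claw": -1}]'

```text
time: 9.75
ee_pos: [0.6057, 0.2102, 0.1034]
tcp_rot: [180.0, -0.0, 91.6]
wrist_force: [-2.0, -1.5, 5.5]
opening: 0.0128
grasp_force: 41.7
```

play_rows --increments '[{"slide": [0, -8, 0], "angular": [0, 0, 0], "claw": -1}, {"slide": [0, -15, 0], "angular": [0, 0, 0], "claw": -1}, {"slide": [0, -18, 0], "angular": [0, 0, 0], "claw": -1}, {"slide": [0, -18, 0], "angular": [0, 0, 0], "claw": -1}, {"slide": [0, -18, 0], "angular": [0, 0, 0], "claw": -1}, {"slide": [0, -13, 0], "angular": [0, 0, 0], "claw": -1}, {"slide": [0, -5, 0], "angular": [0, 0, 0], "claw": -1}, {"slide": [0, 0, 0], "angular": [0, 0, 0], "claw": -1}]'

```text
time: 10.55
ee_pos: [0.512, 0.2072, 0.1034]
tcp_rot: [179.7, 0.0, 91.6]
wrist_force: [9.6, -3.5, -0.3]
opening: 0.013
grasp_force: 41.1
```

Run:
```python
from h import *
o=bot.get_obs();print(o["time"],o["ee_pos"],o["tcp_rot"],o["opening"],o["grasp_force"],o["wrist_force"])
w=bot.camera("wrist")[:,:,::-1];t=bot.camera("side")[:,:,::-1];p=bot.camera("top")[:,:,::-1]
cv2.imwrite("pics/w5.png",w);cv2.imwrite("pics/s5.png",t);cv2.imwrite("pics/t5.png",p)
a=cv2.resize(w[150:410,190:450],(400,400),interpolation=2)
b=cv2.resize(t[230:330,310:410],(400,400),interpolation=2)
cv2.imwrite("pics/c5.png",np.hstack([a,b]))
```

```text
10.55 [0.51198925 0.20716505 0.10335385] [1.79746068e+02 4.32491172e-02 9.15529136e+01] 0.012986861072001152 41.1490523815155 [ 9.57360662 -3.50465858 -0.27543582]
```

View pics/c5.png

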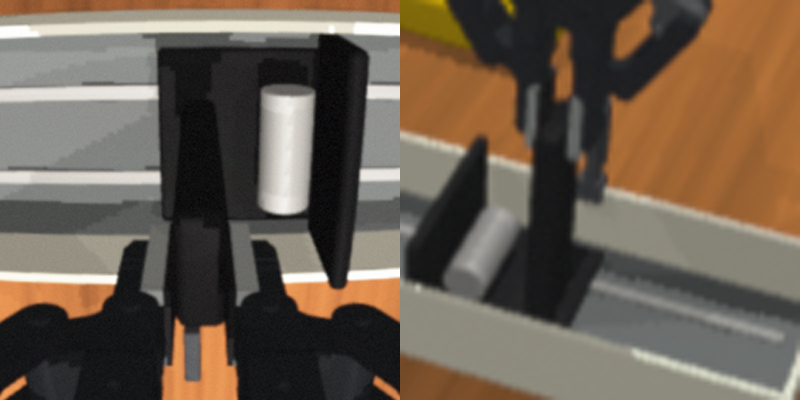

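The wrist crop shows the marker plate's top edge at crop columns 185–200. It is slightly behind the handle's centre, at column 201, so a few millimetres remain.

Run:
```python
from h import *
np.set_printoptions(precision=4,suppress=True)
ex=np.array([np.cos(np.radians(1.7)),np.sin(np.radians(1.7)),0])
s=.65
# wrist: marker top face now, handle top near edge
mk=[onz("wrist",190+s*192.5,150+s*v,.09) for v in (335,378)]
hd=[onz("wrist",190+s*c,150+s*322,.126) for c in (174,228)]
print("marker",mk,"handle",hd, "diff mm",1e3*(sum(hd)/2-sum(mk)/2)@ex)
# top view at start: both seen from the same camera
m=onz("top",240+188/2.5,200+226/2.5,.09);h=onz("top",240+113/2.5,200+110/2.5,.126)
print("top:",m,h,1e3*(h-m)@ex)
w=cv2.imread("pics/w5.png")
print(w[385,300:335].mean(1).round()); print(w[340,290:350].mean(1).round())
```

```text
marker [array([0.5131, 0.1608, 0.09  ]), array([0.5135, 0.1397, 0.09  ])] handle [array([0.5075, 0.1935, 0.126 ]), array([0.5223, 0.1938, 0.126 ])] diff mm 2.8633186727737727
top: [0.5088 0.1464 0.09  ] [0.6022 0.2096 0.126 ] 95.2400468954838
[ 47.  72. 120. 150. 161. 156. 156. 154. 148. 128.  97.  95.  93. 101.
 102. 102. 103.  99.  96.  94. 110. 143. 157. 153. 159. 158. 153. 151.
 152. 153. 153. 154. 156. 157. 159.]
[145. 144. 146. 144. 142. 114.  66.  35.  29.  30.  22.  18.  20.  12.
  19.  20.  21.  26.  28.  29.  34.  32.  32.  34.  34.  32.  36.  34.
  39.  36.  32.  33.  34.  37.  35.  34.  37.  33.  34.  35.  34.  28.
  18.  20.  21.  19.  18.  13.  18.  20.  21.  24.  30.  57. 104. 124.
 124. 125. 125. 121.]
```

play_rows --increments '[{"slide": [0, -3, 0], "angular": [0, 0, 0], "claw": -1}, {"slide": [0, 0, 0], "angular": [0, 0, 0], "claw": -1}, {"slide": [0, 0, 0], "angular": [0, 0, 0], "claw": -1}, {"slide": [0, 0, 0], "angular": [0, 0, 0], "claw": -1}, {"slide": [0, 0, 0], "angular": [0, 0, 0], "claw": -1}]'

```text
time: 11.2
ee_pos: [0.5097, 0.2071, 0.1034]
tcp_rot: [179.7, 0.0, 91.5]
wrist_force: [9.6, -3.0, 0.7]
opening: 0.0133
grasp_force: 41.2
```

Run:
```python
from h import *
w=bot.camera("wrist")[:,:,::-1];t=bot.camera("top")[:,:,::-1]
cv2.imwrite("pics/c6.png",np.hstack([cv2.resize(w[150:410,190:450],(400,400),interpolation=2),cv2.resize(t[195:325,430:560],(400,400),interpolation=2)]))
print(bot.get_obs()["ee_pos"],bot.get_obs()["grasp_force"])
```

```text
[0.50977485 0.20709418 0.10338915] 41.216243505477905
```

View pics/c6.png

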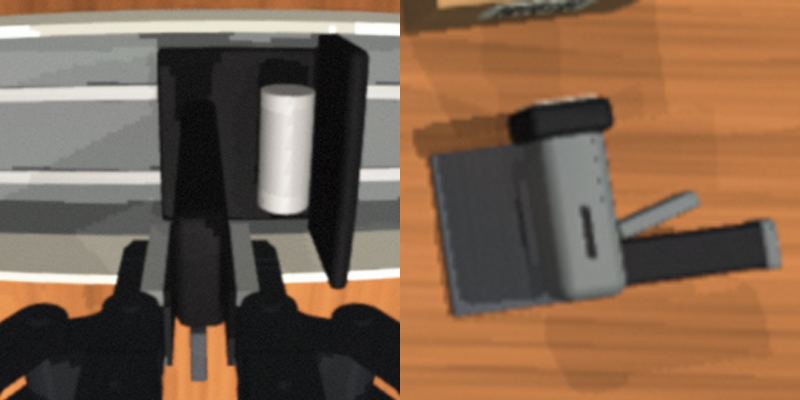

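The marker plate, at crop columns 191–206, now lies under the handle's centre at about 200. The trigger is out, so I'm handing the job in.

```bash
python3 -c "
from workcell import bot
print(bot.job_done())"
```

```text
the job is handed in; nothing more can be done
None
```

I handed the job in at about 11 s: the trigger was squeezed fully in and had sprung back out, and the gripper was holding the pusher handle within about 1 mm of the marker by the last wrist picture (41 N grip); no verdict was returned.

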